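# Cover the reactor and hold the infrared probe over its port

## Task

First set the loose steel lid gently onto the reactor's glass vessel so that it sits seated and level, and let go of it. Then take the infrared probe out of its holder, carry it over the reactor's side frame without bumping the reactor or lid, and finish holding it still and upright with its tip about 15 mm straight above the opening of the lid's neck, touching nothing but the gripper. The program ends while still holding the probe there; leave the bottle and beaker where they are.

Things in the scene. Friction and masses are not known exactly. Their poses are not given: they have to be found in the camera images.
- reactor_rim (a point): Centre of the open mouth of the reactor's round glass vessel, at rim height, 100 mm above the bench. Vessel outside diameter 100 mm, inside 92 mm, with a steel band of 110 mm diameter just under the rim. Fixed; z is up.
- reactor: The fixed reactor; origin under the vessel's centre, at bench height; place and yaw vary. Blue base 200 x 240 (x by y) x 20 mm. At y = +105 and -105 mm an aluminium side frame runs along x: posts at x = +85 and -85 mm and a top bar 188 mm long, 18 mm wide, its top 160 mm above the bench. The +x and -x sides are open.
- lid_neck (a point): Middle of the neck (the grip) of the loose round steel lid, on its axis, 36 mm above its underside. z: lid axis, up. Lid 0.13 to 0.25 kg, lying right way up; from below: tapered spigot 82 mm diameter, 8 mm deep (goes into the vessel); flange 112 mm diameter, 6 mm thick (rests on the rim); hollow neck 28 mm outside, 20 mm bore, 44 mm tall. Seated, this point is 28 mm above the rim.
- lid_mouth (a point): Centre of the opening at the top of the lid's neck, 22 mm above point lid_neck; with the lid seated 50 mm above the vessel's rim, 150 mm above the bench. z is the lid's axis.
- probe_head (a point): Centre of the black round head (the grip) of the infrared probe: 34 mm diameter, 50 mm tall. Probe 0.1 to 0.19 kg. Below the head a steel snout 12 mm diameter, 50 mm long; above it a stub 12 mm diameter, 10 mm tall. Starts upright in the holder, the head's underside on the holder's top. z is the probe's axis, from tip to head.
- probe_tip (a point): Lower end of the probe's snout, on its axis, 75 mm below the centre of the head. z is the probe's axis.
- holder_top (a point): Middle of the top face of the fixed grey plastic holder block, 70 x 70 x 60 mm, 60 mm above the bench; a vertical hole of 16 mm diameter here takes the probe's snout. Holder and lid stand on opposite sides of the reactor (which is on which side varies).
- bottle_mid (a point): Bystander: half-way up a closed amber glass bottle, 52 mm diameter, 110 mm tall, beyond the reactor to one side.
- beaker_mid (a point): Bystander: half-way up an open glass beaker, 68 mm diameter, 85 mm tall, beyond the reactor to the other side.
Not all that is in view belongs to the job. Leave any orange or purple look-alike of the part that bears lid_neck alone.

How it is judged:
On the way, in this order (a step that is already met when the one before it is completed fails the run):
1. the lid sits seated and level on the vessel, let go (horizontal distance between lid_neck and reactor_rim below 0.008 m and z of lid_neck in the frame of reactor_rim between 0.025 and 0.031 m and angle between lid_neck's own z axis and vertical below 0.04 rad and contact force between the fingers and lid below 0.1 N), for 0.3 s.
2. then the probe is lifted out of its holder (z of probe_tip in the frame of holder_top above 0.02 m and contact force between the fingers and probe above 1 N and horizontal distance between lid_neck and reactor_rim below 0.008 m and z of lid_neck in the frame of reactor_rim between 0.025 and 0.031 m and angle between lid_neck's own z axis and vertical below 0.04 rad), for 0.1 s.
At the end, for the whole second after the job is handed in: Lid seated on the vessel (height within 3 mm, centred within 8 mm, tilt under 0.04 rad), let go; the gripper holds the probe still (under 20 mm/s), upright (0.1 rad), tip 5 to 28 mm above the lid's mouth and within 7 mm of its axis, touching neither lid nor reactor (all of step 1 and horizontal distance between probe_tip and lid_mouth below 0.007 m and z of probe_tip in the frame of lid_mouth between 0.005 and 0.028 m and angle between probe_tip's own z axis and vertical below 0.1 rad and linear speed of probe below 0.02 m/s and contact force between the fingers and probe above 1 N and contact force between probe and lid below 0.05 N and contact force between probe and reactor below 0.05 N); the arm keeps its last pose, push and grip.
It fails at once if the probe bumps the lid or the reactor (contact force between probe and lid above 0.5 N or contact force between probe and reactor above 0.5 N).
It fails at once if the robot or gripper bumps the reactor (contact force between any of the arm, the fingers and reactor above 3 N).
It fails at once if the lid is dropped from more than about 8 mm (contact force between the fingers and lid below 0.05 N and linear speed of lid above 0.4 m/s).
It fails at once if the lid is pressed hard on the reactor (contact force between lid and reactor above 40 N).
It fails at once if a bystander is disturbed (distance of any of bottle_mid, beaker_mid from where it was at the start of the episode above 0.03 m).
It also fails if it takes over 62 s, if anything falls off the work surface, if the arm or the gripper's body presses on something with over 40 N, if the wrist force passes 120 N, or if a joint passes its speed limit or range.

## Robot

A 6-joint arm with a two-finger parallel gripper is mounted at the origin on the work surface. World frame = base frame: x ahead of the robot, y to its left, z up, the work surface at z = 0. Lengths are in m, angles in rad, forces in N, time in s.
With the tool pointing down it reaches from about 0.3 to 0.95 m from the base axis. Payload 3.1 kg.
Tool frame: the origin (TCP) lies at the very end of the fingers, on their centre line; the grasp point (between the pads) lies 19 mm behind it (arm.grip_point_offset is the distance from the TCP to the grasp point, in m); z points along the fingers, y is the line along which they close (so a half turn about z gives the same grasp; the last joint's range is limited). The gripper opens to 85 mm and grips with 20 to 120 N. Pads are 22 mm wide; open, the fingers measure 114 mm over their backs; the gripper's body (76 mm by 85 mm) begins 54 mm behind the grasp point. The pads swing forward as they close: fully open they stand 13 mm farther back than shut.
Start: joints at [-1.347, 0.308, 1.634, -0, 1.2, -0.07], TCP at [0.181, -0.598, 0.231] pointing down, gripper open.
Joint ranges: [-3.06, 3.06], [-0.79, 1.96], [0.05, 2.63], [-1.19, 4.34], [0.05, 2.64], [-2.94, 2.94]. Speed limits (rad/s): [2.79, 2.79, 3.14, 3.14, 3.14, 3.14].

## Interface

Orientations are given as [roll, pitch, yaw] about the fixed x, y, z axes, in that order (R = Rz(yaw) Ry(pitch) Rx(roll)).
In Python, from rig import read_state, vision, arm gives the robot as it stands.
- The arm moves only by the tool jog_arm, never from a script. Its argument "rows" is a list of rows, each a list of 4 numbers: the shift along the tool's x, y, z normalised to -1 to 1, where 1 is 30 cm, then the turn about the tool's z normalised to -1 to 1, where 1 is pi/2 rad. A call has 1 to 10 rows; each row is the pose to reach, as a shift and turn from the pose commanded when the call began, along the tool's axes at that moment; what a row does not reach only later rows make up. A row lasts 1/10 s, in which the tool goes at most 50 mm and 8.59 degrees, less where a joint would pass 70% of its speed; a pose out of reach is approached as far as the arm can. A call with a number of a shift or a turn outside -1 to 1 is refused whole. A call with a gripper value outside its range is refused whole. "gripper" is the closure, from -1 (fully open) to 1 (shut), set as the call begins (left out, the last holds). The fingers move at their own pace and stop on an object; "squeeze" is the grip in N (left out, the last holds). Time passes only in rows, so rows that repeat a pose let the fingers close. It gives the time, the measured TCP pose, the force, the opening and the grip force at its end, in the units of the state.
- read_state(): the state, without advancing time (a new reading comes with each control period).
- vision.grab_frame(name): name is "scene" or "top" or "wrist"; returns a dict with "frame" (420x560x3 uint8, red, green, blue), "range_z" (420x560 float32, m along the optical axis (not along the pixel's ray), 0 where there is no reading), "camera_matrix" (3x3 intrinsics, pixels), "view" (4x4, takes a point from world to camera coordinates); the wrist camera has in their place "T_tool_cam" (4x4, takes a point from camera to tool coordinates, whose origin is the TCP and whose axes are the flange's). Camera axes: x right, y down, z forward; pixel columns grow to the right and rows downward; lengths in m; the calibration is good to about 2 mm. A picture is of the moment at which its call begins: read the wrist's pose just before it.
- arm.finish_job(): hands the job in; it is judged then, once.
The state is a dict: "time": time; "q": joint angles; "joint_velocities": joint speeds; "joint_torque": joint torques, N m; "tcp_pos": TCP position; "eef_rot": TCP orientation; "wrist_force": force on the tool from outside, world axes, zero at the start; "torque": the same for the moment, N m; "opening": finger opening in m; "finger_force": force on a finger pad.
Only numpy, scipy, OpenCV 4.12 (cv2) and the standard library are available. Lean on these libraries where they do the work, as an engineer would, in place of code of your own. Each camera call takes 0.05 s, during which the arm holds its last target. There are 200 camera calls.

## Working session

There is one attempt and no reset: what is moved stays moved. The work goes in short steps, Python scripts to look and compute and a tool call to move; the robot and the scene stay as the last step left them, time stands still between calls to the robot, and variables do not carry over. Pictures are saved under pics/ and viewed, at most 10 in all, crops included, and the job is handed in when it is done.

Besides the shell and the picture viewer there is one more tool, called after "Request:" as name(argument=value, ...) on one line, values as JSON. jog_arm: Moves the arm, as the interface text tells. Its arguments: {"type":"object","properties":{"rows":{"type":"array","items":{"type":"array","items":{"type":"number","minimum":-1,"maximum":1}}},"gripper":{"type":"number"},"squeeze":{"type":"number"}},"required":["rows"]}

```bash
mkdir -p pics; cat > h.py <<'E'
import numpy as np, cv2
from rig import read_state, vision, arm
from scipy.spatial.transform import Rotation as R
def grab(n):
    s=read_state(); d=vision.grab_frame(n); K=np.array(d["camera_matrix"])
    if n=="wrist":
        T=np.eye(4);T[:3,:3]=R.from_euler('xyz',s["eef_rot"]).as_matrix();T[:3,3]=s["tcp_pos"]
        T=T@np.array(d["T_tool_cam"])
    else: T=np.linalg.inv(np.array(d["view"]))
    return d["frame"],d["range_z"],K,T
def cloud(z,K,T):
    v,u=np.mgrid[:z.shape[0],:z.shape[1]]
    P=np.stack([(u-K[0,2])/K[0,0]*z,(v-K[1,2])/K[1,1]*z,z],-1)
    return P@T[:3,:3].T+T[:3,3]
def ray(u,v,h,K,T):
    d=T[:3,:3]@np.linalg.inv(K)@[u,v,1]; return T[:3,3]+d*(h-T[2,3])/d[2]
E
python3 - <<'E'
from h import *
for n in("scene","top"):
    f,z,K,T=grab(n); cv2.imwrite(f"pics/{n}0.png",f[...,::-1]); np.savez(f"{n}.npz",f=f,z=z,K=K,T=T); print(n,T.round(3).tolist())
print(read_state(), arm.grip_point_offset)
E
```

```text
scene [[-0.212, 0.706, -0.676, 1.317], [0.977, 0.151, -0.15, 0.274], [-0.004, -0.692, -0.722, 0.908], [0.0, 0.0, 0.0, 1.0]]
top [[-0.018, -0.992, 0.128, 0.384], [-1.0, 0.016, -0.014, 0.12], [0.012, -0.128, -0.992, 1.456], [0.0, 0.0, 0.0, 1.0]]
{'time': 0.1, 'q': array([-1.34669431e+00,  3.08944923e-01,  1.63508054e+00, -3.43880012e-05,
        1.19973752e+00, -6.96763874e-02]), 'joint_velocities': array([-1.09780115e-03, -2.01042681e-03, -1.32922713e-03, -1.14878931e-03,
        5.33320898e-05,  1.64203640e-03]), 'joint_torque': array([-3.90938649e-04, -4.16407049e+01, -2.77644557e+01, -1.13361114e-04,
        3.99325130e-03, -4.11974327e-06]), 'tcp_pos': array([ 0.18078823, -0.59747588,  0.230135  ]), 'eef_rot': array([-3.13942537e+00, -1.19154907e-04,  2.93790781e-01]), 'wrist_force': array([ 0.04344622,  0.14872755, -0.51436711]), 'torque': array([ 0.05658368, -0.04174652, -0.02147569]), 'finger_force': 0.0, 'opening': 0.0857277361406748} 0.0187
```

View pics/scene0.png

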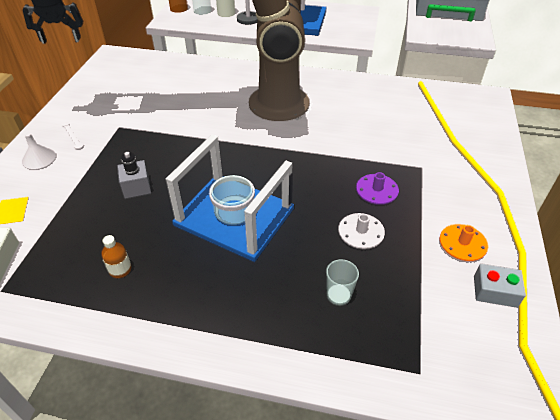

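View pics/top0.png

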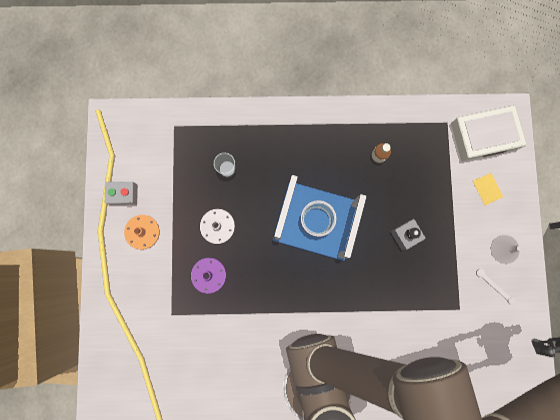

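The lid candidates are steel/grey at scene (362,230) / top (217,226), purple at top (208,276) and orange at top (142,232). The steel one fits the description; the other two are the coloured look-alikes. The reactor is at top (319,218), the probe and holder at (410,234), the bottle at (382,152) and the beaker at (224,165).

```bash
python3 - <<'E'
from h import *
d=np.load("top.npz");f,z,K,T=d["f"],d["z"],d["K"],d["T"];C=cloud(z,K,T)
s=np.load("scene.npz");Cs=cloud(s["z"],s["K"],s["T"])
cv2.imwrite("pics/crop.png",cv2.resize(f[195:305,110:260],None,fx=5,fy=5,interpolation=2)[...,::-1])
def win(u,v,r,C=C):return C[v-r:v+r,u-r:u+r].reshape(-1,3)
def pr(n,P):
    c,rd=cv2.minEnclosingCircle(P[:,:2].astype(np.float32)*1000); print(n,len(P),"circ",np.round(c,1),round(rd,1),"mean",P.mean(0).round(4))
P=win(217,226,22);hsv=cv2.cvtColor(f,cv2.COLOR_RGB2HSV)
pr("flange",P[(P[:,2]>.008)&(P[:,2]<.025)]);pr("neck",P[P[:,2]>.045])
P=win(319,218,22);pr("rim",P[(P[:,2]>.09)&(P[:,2]<.115)])
P=win(410,234,20);pr("hold",P[(P[:,2]>.05)&(P[:,2]<.07)]);pr("head",P[(P[:,2]>.1)&(P[:,2]<.115)]);pr("stub",P[P[:,2]>.115])
H=P[(P[:,2]>.05)&(P[:,2]<.07)];print("holder rect",cv2.minAreaRect(H[:,:2].astype(np.float32)*1000))
P=win(320,218,60);B=P[(P[:,2]>.15)&(P[:,2]<.17)];
y0=.5*(B[:,1].min()+B[:,1].max())
for q in(B[B[:,1]>y0],B[B[:,1]<=y0]):print("bar",cv2.minAreaRect(q[:,:2].astype(np.float32)*1000),q[:,2].mean())
# colour contours w/ rays
m=cv2.inRange(hsv,(100,100,60),(125,255,255));c=max(cv2.findContours(m,0,2)[0],key=cv2.contourArea);
q=np.array([ray(u,v,.02,K,T)[:2]*1000 for u,v in c[:,0]],np.float32);print("base",cv2.minAreaRect(q))
# scene lid
P=win(362,230,35,Cs);pr("s-flange",P[(P[:,2]>.008)&(P[:,2]<.025)]);pr("s-neck",P[P[:,2]>.045])
P=win(232,200,35,Cs);pr("s-rim",P[(P[:,2]>.085)&(P[:,2]<.115)])
for n,u,v,r in(("bottle",382,152,14),("beaker",224,165,15)):
    P=win(u,v,r);pr(n,P[P[:,2]>.06])
print(K)
E
```

```text
flange 864 circ [518.5 297.7] 78.7 mean [0.5101 0.3126 0.0139]
neck 42 circ [452.5 221.3] 121.8 mean [0.4932 0.2856 0.2569]
rim 282 circ [523.1  -7.1] 54.8 mean [ 0.5225 -0.0058  0.0963]
hold 377 circ [ 471.8 -295.6] 48.0 mean [ 0.4709 -0.2914  0.0596]
head 88 circ [ 472.2 -296.1] 17.5 mean [ 0.4717 -0.2945  0.1087]
stub 27 circ [432.5 -90.7] 216.5 mean [ 0.4431 -0.1568  0.5642]
holder rect ((472.0464172363281, -296.1308898925781), (70.29408264160156, 72.31240844726562), 28.507774353027344)
bar ((553.6390380859375, 93.22819519042969), (18.00527000427246, 188.1058807373047), 73.05335998535156) 0.15976069180054228
bar ((492.47760009765625, -107.51664733886719), (19.283185958862305, 187.6197052001953), 73.17801666259766) 0.15898033617008642
base ((524.347412109375, -7.4591827392578125), (237.9485321044922, 200.93313598632812), 73.09297943115234)
s-flange 1378 circ [479.7 333.3] 125.5 mean [0.4928 0.322  0.0165]
s-neck 239 circ [906.4 298.1] 411.5 mean [0.6393 0.2962 0.1283]
s-rim 750 circ [563.3  21.3] 99.8 mean [0.5418 0.0065 0.0962]
bottle 212 circ [565.9 -62.6] 257.8 mean [ 0.7308 -0.2154  0.0911]
beaker 139 circ [559.5 204.1] 194.2 mean [0.7008 0.2814 0.0977]
[[447.83762253   0.         282.53606737]
 [  0.         447.83762253 207.02113801]
 [  0.           0.           1.        ]]
```

View pics/crop.png

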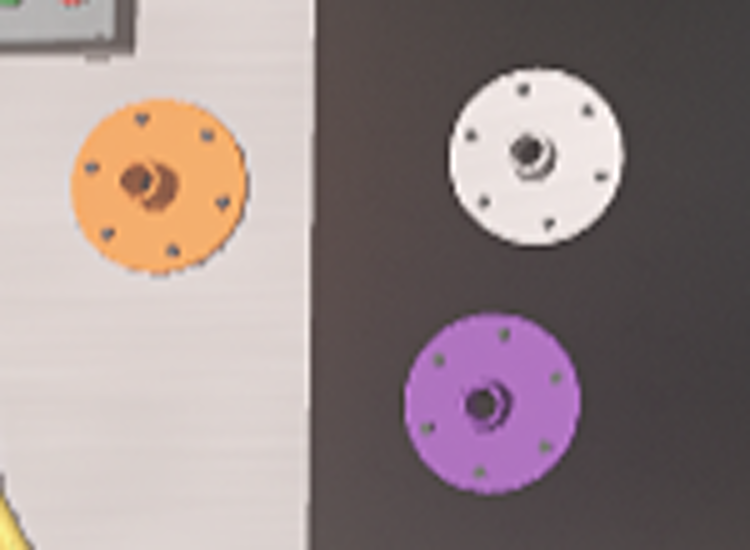

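The crop confirms it: the pale steel lid is at crop (537,156), i.e. full image (217,226), and both look-alikes are clearly coloured. Next I refine the lid and probe centres.

```bash
cat >> h.py <<'E'
def shift(goal,yaw=None):
    "row (normalised) to bring TCP from now to goal"
    s=read_state();r=R.from_euler('xyz',s["eef_rot"]).as_matrix()
    d=r.T@(np.array(goal)-s["tcp_pos"])/.3
    y=0 if yaw is None else -(yaw-s["eef_rot"][2])/(np.pi/2)
    print("row",d.round(4),round(y,4),"tcp",s["tcp_pos"].round(4),"rot",s["eef_rot"].round(4))
def big(m):return max(cv2.findContours(m,0,2)[0],key=cv2.contourArea)[:,0]
E
python3 - <<'E'
from h import *
for n,(a,b,c,e) in(("top",(200,252,190,242)),("scene",(205,255,335,390))):
    d=np.load(n+".npz");f,z,K,T=d["f"],d["z"],d["K"],d["T"];C=cloud(z,K,T)
    P=C[a:b,c:e].reshape(-1,3);F=P[(abs(P[:,2]-.014)<.004)&(abs(P[:,0]-.51)<.07)&(abs(P[:,1]-.312)<.07)]
    print(n,"flange",cv2.minEnclosingCircle(F[:,:2].astype(np.float32)*1000))
    N=P[(abs(P[:,2]-.058)<.004)];print("neck",len(N),cv2.minEnclosingCircle(N[:,:2].astype(np.float32)*1000),N[:,2].mean())
C=cloud(*[np.load("scene.npz")[k] for k in "zKT"])
P=C[145:200,110:155].reshape(-1,3)
for h in(.11,.12,.06):
    N=P[(abs(P[:,2]-h)<.003)&(np.hypot(P[:,0]-.472,P[:,1]+.296)<.06)];print("probe",h,len(N),cv2.minEnclosingCircle(N[:,:2].astype(np.float32)*1000))
print(vision.grab_frame("wrist")["T_tool_cam"])
shift([.51,.312,.23],1.276)
E
```

```text
top flange ((508.098876953125, 313.5691833496094), 57.882389068603516)
neck 29 ((510.6019592285156, 312.865478515625), 13.824236869812012) 0.05819982866208097
scene flange ((508.79083251953125, 315.9613952636719), 57.325870513916016)
neck 67 ((509.08575439453125, 314.37200927734375), 15.650710105895996) 0.05867058493214754
probe 0.11 74 ((470.9181823730469, -293.7296142578125), 18.41109275817871)
probe 0.12 19 ((470.6380920410156, -292.78118896484375), 6.972379684448242)
probe 0.06 301 ((470.873779296875, -291.80853271484375), 49.25468826293945)
[[-5.66092495e-04 -9.50258049e-01 -3.11463192e-01  8.05151383e-02]
 [ 9.99999770e-01 -4.21386180e-04 -5.31898342e-04 -1.70540830e-04]
 [ 3.74194396e-04 -3.11463422e-01  9.50258069e-01 -1.42516056e-01]
 [ 0.00000000e+00  0.00000000e+00  0.00000000e+00  1.00000000e+00]]
row [ 1.9283 -2.5843  0.006 ] -0.6253 tcp [ 0.1808 -0.5976  0.2303] rot [-3.1397e+00 -1.0000e-04  2.9380e-01]
```

Request:
jog_arm(rows=[[0.05, -0.07, 0, -0.06], [0.13, -0.18, 0, -0.15], [0.22, -0.3, 0, -0.24], [0.32, -0.43, 0, -0.33], [0.42, -0.56, 0, -0.42], [0.52, -0.69, 0, -0.51], [0.59, -0.79, 0, -0.58], [0.64, -0.86, 0, -0.625], [0.64, -0.86, 0, -0.625]], gripper=-1, squeeze=40)

```text
time: 1.05
tcp_pos: [0.2902, -0.2927, 0.2308]
eef_rot: [-3.141, -0.002, 1.28]
wrist_force: [0.4, 0.4, -0.4]
opening: 0.0851
finger_force: 0.0
```

```bash
python3 -c "
from h import *
shift([.51,.3135,.2],1.276)"
```

```text
row [2.1456 0.1221 0.1058] 0.0024 tcp [ 0.2902 -0.2927  0.2308] rot [-3.1408e+00 -1.5000e-03  1.2798e+00]
```

Request:
jog_arm(rows=[[0.08, 0, 0, 0], [0.2, 0.01, 0, 0], [0.35, 0.02, 0, 0], [0.5, 0.03, 0, 0], [0.65, 0.04, 0, 0], [0.8, 0.05, 0, 0], [0.95, 0.06, 0, 0], [1, 0.06, 0, 0]])

```text
time: 1.85
tcp_pos: [0.3961, -0.0115, 0.2316]
eef_rot: [3.14, -0.001, 1.278]
wrist_force: [0.7, 0.7, -0.5]
opening: 0.0853
finger_force: 0.0
```

Request:
jog_arm(rows=[[0.08, 0, 0, 0], [0.2, 0.01, 0, 0], [0.35, 0.02, 0, 0], [0.5, 0.03, 0, 0], [0.65, 0.04, 0, 0], [0.8, 0.04, 0, 0], [0.9, 0.05, 0, 0], [0.97, 0.05, 0, 0], [0.97, 0.05, 0, 0]])

```text
time: 2.75
tcp_pos: [0.4952, 0.2618, 0.2309]
eef_rot: [3.141, -0.001, 1.277]
wrist_force: [-0.5, -0.6, -0.1]
opening: 0.0852
finger_force: 0.0
```

```bash
python3 - <<'E'
from h import *
f,z,K,T=grab("wrist");cv2.imwrite("pics/w1.png",f[...,::-1]);C=cloud(z,K,T).reshape(-1,3)
ok=(z.reshape(-1)>0)&(np.hypot(C[:,0]-.51,C[:,1]-.3135)<.07);P=C[ok]
for h in(.014,.058):
    N=P[abs(P[:,2]-h)<.003];print(h,len(N),len(N)and cv2.minEnclosingCircle(N[:,:2].astype(np.float32)*1000))
shift([.51,.3135,.023],1.276)
E
```

```text
0.014 6401 ((510.5267639160156, 314.3028564453125), 55.91316604614258)
0.058 263 ((510.500732421875, 314.1825256347656), 13.88703727722168)
row [ 0.1855 -0.0015  0.6921] 0.0001 tcp [0.4944 0.2603 0.2307] rot [-3.1415e+00  1.0000e-03  1.2762e+00]
```

View pics/w1.png

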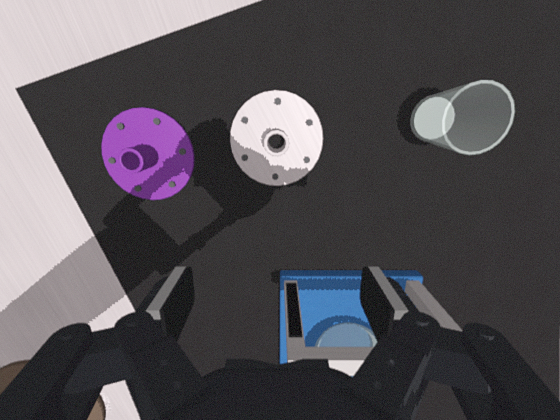

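The wrist view shows the steel lid with its neck at (277,138), purple to the left at (147,153) and the beaker to the right. The measured radii match the lid, so I go in to grasp.

Request:
jog_arm(rows=[[0.06, 0, 0.03, 0], [0.13, 0, 0.1, 0], [0.188, 0, 0.2, 0], [0.188, 0, 0.33, 0], [0.188, 0, 0.45, 0], [0.188, 0, 0.56, 0], [0.188, 0, 0.64, 0], [0.188, 0, 0.685, 0], [0.188, 0, 0.692, 0], [0.188, 0, 0.692, 0]])

```text
time: 3.8
tcp_pos: [0.5106, 0.3136, 0.0241]
eef_rot: [3.141, -0.0, 1.275]
wrist_force: [0.8, -0.8, -0.2]
opening: 0.0852
finger_force: 0.0
```

Request:
jog_arm(rows=[[0, 0, 0, 0], [0, 0, 0, 0], [0, 0, 0, 0], [0, 0, 0, 0], [0, 0, 0, 0], [0, 0, 0, 0], [0, 0, 0, 0], [0, 0, 0, 0]], gripper=1, squeeze=50)

```text
time: 4.6
tcp_pos: [0.5107, 0.3145, 0.0247]
eef_rot: [3.141, -0.001, 1.276]
wrist_force: [-1.4, -0.0, 5.3]
opening: 0.0268
finger_force: 49.2
```

Request:
jog_arm(rows=[[0, 0, -0.03, 0], [0, 0, -0.09, 0], [0, 0, -0.18, 0], [0, 0, -0.29, 0], [0, 0, -0.4, 0], [0, 0, -0.51, 0], [0, 0, -0.62, 0], [0, 0, -0.71, 0], [0, 0, -0.76, 0], [0, 0, -0.78, 0]])

```text
time: 5.6
tcp_pos: [0.5105, 0.3144, 0.2593]
eef_rot: [3.14, -0.002, 1.276]
wrist_force: [-0.3, 0.9, -0.7]
opening: 0.027
finger_force: 49.4
```

```bash
python3 - <<'E'
from h import *
s=read_state();print(s["wrist_force"],s["opening"],s["finger_force"])
shift([.5231,-.0073,.26],1.276)
E
```

```text
[-0.3415934   0.87100549 -0.65165468] 0.027022990962742435 49.35682961717248
row [-1.0136  0.3523 -0.0035] -0.0003 tcp [0.5105 0.3144 0.2593] rot [ 3.1399e+00 -1.7000e-03  1.2756e+00]
```

Request:
jog_arm(rows=[[-0.05, 0.02, 0, 0], [-0.14, 0.05, 0, 0], [-0.26, 0.09, 0, 0], [-0.39, 0.135, 0, 0], [-0.52, 0.18, 0, 0], [-0.65, 0.225, 0, 0], [-0.78, 0.27, 0, 0], [-0.88, 0.31, 0, 0], [-0.95, 0.33, 0, 0], [-0.97, 0.34, 0, 0]])

```text
time: 6.6
tcp_pos: [0.5208, 0.003, 0.2552]
eef_rot: [-3.137, 0.002, 1.272]
wrist_force: [0.0, -0.1, -1.6]
opening: 0.0267
finger_force: 49.3
```

```bash
python3 - <<'E'
from h import *
s=read_state();print(s["wrist_force"],s["opening"],s["finger_force"])
f,z,K,T=grab("wrist");cv2.imwrite("pics/w2.png",f[...,::-1]);C=cloud(z,K,T).reshape(-1,3)
s=read_state();t=s["tcp_pos"]
P=C[(z.reshape(-1)>0)&(np.hypot(C[:,0]-t[0],C[:,1]-t[1])<.09)]
N=P[abs(P[:,2]-(t[2]-.009))<.006]; A=np.c_[N[:,:2]-t[:2],np.ones(len(N))]
print("flange",len(N),np.linalg.lstsq(A,N[:,2],rcond=None)[0],np.histogram(P[:,2],np.arange(0,.4,.01))[0])
Q=N[:,:2];print(cv2.minEnclosingCircle(Q.astype(np.float32)*1000))
shift([.5231,-.0073,.123],1.276)
E
```

```text
[ 0.04308488 -0.0658392  -1.5787902 ] 0.026669076330234773 49.34226231649518
flange 16662 [-0.00647434 -0.00160393  0.24439912] [    0  3777  2348     6     0     0     0     0    62   671    84     0
     0     0     0   136    66     0     0     0     0     0     0    26
 16596   453  1173  1633  2910  1268  3447  6041  6889 10956 10823  1675
     0     0     0]
((520.6177368164062, 2.5966687202453613), 56.120704650878906)
row [-0.0314  0.0175  0.4417] -0.0022 tcp [0.5214 0.0034 0.2555] rot [-3.1380e+00  2.0000e-03  1.2725e+00]
```

View pics/w2.png

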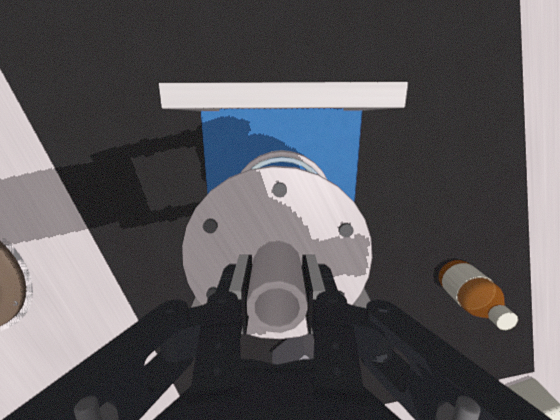

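The lid is held level in the gripper (neck at (277,303) in the wrist view) and the vessel is visible ahead of it. I lower it to just above the rim.

Request:
jog_arm(rows=[[-0.015, 0.01, 0, 0], [-0.028, 0.019, 0.03, 0], [-0.028, 0.019, 0.09, 0], [-0.028, 0.019, 0.17, 0], [-0.028, 0.019, 0.25, 0], [-0.028, 0.019, 0.32, 0], [-0.028, 0.019, 0.37, 0], [-0.028, 0.019, 0.395, 0], [-0.028, 0.019, 0.402, 0], [-0.028, 0.019, 0.402, 0]])

```text
time: 7.65
tcp_pos: [0.5261, -0.0033, 0.137]
eef_rot: [3.142, -0.0, 1.276]
wrist_force: [0.3, 0.3, -1.7]
opening: 0.0273
finger_force: 49.4
```

```bash
python3 - <<'E'
from h import *
f,z,K,T=grab("wrist");C=cloud(z,K,T).reshape(-1,3);t=read_state()["tcp_pos"]
P=C[(z.reshape(-1)>0)&(np.hypot(C[:,0]-t[0],C[:,1]-t[1])<.09)]
N=P[abs(P[:,2]-(t[2]-.011))<.005];print(cv2.minEnclosingCircle(N[:,:2].astype(np.float32)*1000),N[:,2].mean())
f,z,K,T=grab("top");C=cloud(z,K,T)[190:250,290:350].reshape(-1,3)
N=C[abs(C[:,2]-t[2]+.011)<.005];print("top",cv2.minEnclosingCircle(N[:,:2].astype(np.float32)*1000),len(N))
shift([.5239,-.0065,.117],1.276);print(read_state()["wrist_force"])
E
```

```text
((526.1367797851562, -3.7790987491607666), 56.13600158691406) 0.1262149754094512
top ((525.7484741210938, -3.7375123500823975), 55.319942474365234) 198
row [-0.0121 -0.0065  0.0699] -0.0001 tcp [ 0.5268 -0.0036  0.138 ] rot [ 3.1398e+00 -4.0000e-04  1.2759e+00]
[-0.31747341 -0.4294795  -1.69096229]
```

Request:
jog_arm(rows=[[-0.007, -0.003, 0, 0], [-0.014, -0.006, 0.01, 0], [-0.014, -0.006, 0.025, 0], [-0.014, -0.006, 0.04, 0], [-0.014, -0.006, 0.05, 0], [-0.014, -0.006, 0.055, 0], [-0.014, -0.006, 0.055, 0], [-0.014, -0.006, 0.055, 0]])

```text
time: 8.55
tcp_pos: [0.523, -0.0071, 0.1206]
eef_rot: [3.142, -0.0, 1.276]
wrist_force: [0.2, -0.2, -1.5]
opening: 0.0272
finger_force: 49.4
```

```bash
cat > lid.py <<'E'
from h import *
f,z,K,T=grab("top");C=cloud(z,K,T)[190:250,290:350].reshape(-1,3);t=read_state()["tcp_pos"]
N=C[(abs(C[:,2]-.112)<.012)&(np.hypot(C[:,0]-.523,C[:,1]+.007)<.062)]
N=N[N[:,2]>N[:,2].max()-.02];N=N[abs(N[:,2]-np.median(N[:,2]))<.004];print("top",cv2.minEnclosingCircle(N[:,:2].astype(np.float32)*1000),len(N),np.median(N[:,2]))
print("plane",np.linalg.lstsq(np.c_[N[:,:2]-[.523,-.007],np.ones(len(N))],N[:,2],rcond=None)[0])
s=read_state();print(s["wrist_force"].round(2),s["tcp_pos"].round(4),s["finger_force"])
E
python3 lid.py
```

```text
top ((523.3388671875, -7.868357181549072), 55.24040985107422) 182 0.10964277712623971
plane [ 0.016157   -0.01300301  0.10997654]
[-0.78  0.67 -2.36] [ 0.5231 -0.0072  0.1207] 49.355270359665155
```

Centred. Flange top is at about 0.1095 and needs to reach 0.106, so I creep down.

Request:
jog_arm(rows=[[0, 0, 0.002, 0], [0, 0, 0.004, 0], [0, 0, 0.006, 0], [0, 0, 0.008, 0], [0, 0, 0.01, 0], [0, 0, 0.01, 0]])

```text
time: 9.2
tcp_pos: [0.5229, -0.0072, 0.1174]
eef_rot: [-3.141, 0.0, 1.276]
wrist_force: [0.6, -0.1, -2.3]
opening: 0.0274
finger_force: 49.4
```

Request:
jog_arm(rows=[[0, 0, 0.001, 0], [0, 0, 0.002, 0], [0, 0, 0.003, 0], [0, 0, 0.003, 0]])

```text
time: 9.6
tcp_pos: [0.523, -0.0072, 0.1168]
eef_rot: [-3.142, 0.0, 1.276]
wrist_force: [-0.6, -0.3, 0.1]
opening: 0.0267
finger_force: 49.4
```

Request:
jog_arm(rows=[[0, 0, 0.001, 0], [0, 0, 0.002, 0], [0, 0, 0.002, 0]])

```text
time: 9.9
tcp_pos: [0.523, -0.0072, 0.1167]
eef_rot: [-3.142, 0.0, 1.276]
wrist_force: [-2.1, -0.1, 5.3]
opening: 0.0273
finger_force: 50.0
```

```bash
python3 lid.py
```

```text
top ((522.6005249023438, -7.8754963874816895), 55.24405288696289) 160 0.10557345059938028
plane [-0.00264043  0.00218644  0.10546372]
[-3.79 -0.52  6.08] [ 0.523  -0.0072  0.1167] 49.97900811955333
```

It is seated: contact force about 6 N, flange top at 0.1055, level. Release.

Request:
jog_arm(rows=[[0, 0, 0, 0], [0, 0, 0, 0], [0, 0, 0, 0], [0, 0, 0, 0], [0, 0, 0, 0], [0, 0, 0, 0], [0, 0, 0, 0], [0, 0, 0, 0]], gripper=-1)

```text
time: 10.75
tcp_pos: [0.523, -0.0072, 0.1161]
eef_rot: [3.142, -0.0, 1.275]
wrist_force: [-0.7, -1.9, 0.2]
opening: 0.0853
finger_force: 0.0
```

Request:
jog_arm(rows=[[0, 0, -0.02, 0], [0, 0, -0.06, 0], [0, 0, -0.13, 0], [0, 0, -0.22, 0], [0, 0, -0.32, 0], [0, 0, -0.4, 0], [0, 0, -0.45, 0], [0, 0, -0.48, 0], [0, 0, -0.48, 0], [0, 0, -0.48, 0]])

```text
time: 11.75
tcp_pos: [0.5226, -0.0071, 0.2598]
eef_rot: [-3.141, 0.0, 1.276]
wrist_force: [-0.4, 0.7, 0.5]
opening: 0.0855
finger_force: 0.0
```

```bash
python3 - <<'E'
from h import *
f,z,K,T=grab("wrist");C=cloud(z,K,T).reshape(-1,3)
P=C[(z.reshape(-1)>0)&(np.hypot(C[:,0]-.523,C[:,1]+.007)<.065)]
for h in(.106,.15):
    N=P[abs(P[:,2]-h)<.004];print(h,len(N),cv2.minEnclosingCircle(N[:,:2].astype(np.float32)*1000),np.linalg.lstsq(np.c_[N[:,:2]-[.523,-.007],np.ones(len(N))],N[:,2],rcond=None)[0])
shift([.472,-.295,.26],1.276)
E
python3 lid.py
```

```text
0.106 7563 ((523.1399536132812, -7.525209903717041), 55.956764221191406) [ 6.07727760e-05 -3.99186227e-04  1.05911076e-01]
0.15 365 ((523.2000732421875, -7.118724346160889), 13.7348051071167) [ 0.00626461 -0.0015204   0.14939966]
row [-0.9669  0.1191 -0.0027] -0.0003 tcp [ 0.5222 -0.0071  0.2591] rot [-3.1398e+00  4.0000e-04  1.2756e+00]
top ((523.6722412109375, -8.012938499450684), 55.68431854248047) 250 0.10549016406503675
plane [ 0.00864822 -0.00618887  0.10555405]
[-0.45 -0.13  0.65] [ 0.5221 -0.0071  0.2588] 0.0
```

Request:
jog_arm(rows=[[-0.05, 0.01, 0, 0], [-0.14, 0.02, 0, 0], [-0.26, 0.03, 0, 0], [-0.4, 0.05, 0, 0], [-0.54, 0.07, 0, 0], [-0.68, 0.085, 0, 0], [-0.8, 0.1, 0, 0], [-0.9, 0.11, 0, 0], [-0.955, 0.118, 0, 0], [-0.967, 0.119, 0, 0]])

```text
time: 12.85
tcp_pos: [0.4718, -0.297, 0.2594]
eef_rot: [-3.14, -0.0, 1.273]
wrist_force: [-0.2, 0.2, -0.7]
opening: 0.0859
finger_force: 0.0
```

Request:
jog_arm(rows=[[0, 0, 0, 0], [0, 0, 0, 0], [0, 0, 0, 0]])

```text
time: 13.15
tcp_pos: [0.473, -0.2938, 0.26]
eef_rot: [-3.141, -0.0, 1.277]
wrist_force: [-0.2, 0.3, -1.1]
opening: 0.0856
finger_force: 0.0
```

```bash
python3 - <<'E'
from h import *
f,z,K,T=grab("wrist");C=cloud(z,K,T).reshape(-1,3)
P=C[(z.reshape(-1)>0)&(np.hypot(C[:,0]-.472,C[:,1]+.295)<.065)]
for h in(.06,.11,.12):
    N=P[abs(P[:,2]-h)<.003];print(h,len(N),len(N)and cv2.minEnclosingCircle(N[:,:2].astype(np.float32)*1000))
shift([.472,-.295,.073],1.276)
E
```

```text
0.06 2256 ((471.73712158203125, -295.6512145996094), 48.519344329833984)
0.11 648 ((471.3780517578125, -295.4832458496094), 16.79947853088379)
0.12 113 ((471.65155029296875, -295.61102294921875), 6.14521598815918)
row [-0.0048 -0.0021  0.6236] 0.0009 tcp [ 0.473  -0.2939  0.2601] rot [-3.1415e+00 -3.0000e-04  1.2773e+00]
```

Request:
jog_arm(rows=[[-0.0065, -0.003, 0.03, 0], [-0.0065, -0.003, 0.09, 0], [-0.0065, -0.003, 0.18, 0], [-0.0065, -0.003, 0.28, 0], [-0.0065, -0.003, 0.38, 0], [-0.0065, -0.003, 0.47, 0], [-0.0065, -0.003, 0.55, 0], [-0.0065, -0.003, 0.6, 0], [-0.0065, -0.003, 0.62, 0], [-0.0065, -0.003, 0.62, 0]])

```text
time: 14.2
tcp_pos: [0.4709, -0.2963, 0.0733]
eef_rot: [-3.14, -0.0, 1.276]
wrist_force: [-0.4, -0.1, 0.1]
opening: 0.0854
finger_force: 0.0
```

Request:
jog_arm(rows=[[0, 0, 0, 0], [0, 0, 0, 0], [0, 0, 0, 0], [0, 0, 0, 0], [0, 0, 0, 0], [0, 0, 0, 0], [0, 0, 0, 0], [0, 0, 0, 0]], gripper=1)

```text
time: 15.0
tcp_pos: [0.4721, -0.2974, 0.0753]
eef_rot: [3.14, 0.001, 1.276]
wrist_force: [-0.2, -0.2, 5.2]
opening: 0.0331
finger_force: 49.7
```

Request:
jog_arm(rows=[[0, 0, -0.02, 0], [0, 0, -0.05, 0], [0, 0, -0.1, 0], [0, 0, -0.17, 0], [0, 0, -0.27, 0], [0, 0, -0.39, 0], [0, 0, -0.52, 0], [0, 0, -0.65, 0], [0, 0, -0.76, 0], [0, 0, -0.82, 0]])

```text
time: 16.0
tcp_pos: [0.4723, -0.2975, 0.3252]
eef_rot: [3.135, 0.002, 1.276]
wrist_force: [0.5, -0.4, -0.6]
opening: 0.0333
finger_force: 49.7
```

Request:
jog_arm(rows=[[0, 0, 0, 0], [0, 0, 0, 0], [0, 0, 0, 0]])

```text
time: 16.3
tcp_pos: [0.4702, -0.296, 0.3182]
eef_rot: [-3.138, -0.001, 1.276]
wrist_force: [-0.4, 0.5, -1.6]
opening: 0.0331
finger_force: 49.7
```

```bash
python3 - <<'E'
from h import *
f,z,K,T=grab("scene");C=cloud(z,K,T);t=read_state()["tcp_pos"]
p=np.linalg.inv(T)@np.r_[t,1];u,v=(K@p[:3])[:2]/p[2];print(u,v)
u,v=int(u),int(v);cv2.imwrite("pics/s2.png",cv2.resize(f[max(0,v-90):v+110,max(u-100,0):u+100],None,fx=3,fy=3)[...,::-1])
P=C[(z>0)&(np.hypot(C[...,0]-t[0],C[...,1]-t[1])<.025)&(C[...,2]<t[2]+.01)&(C[...,2]>.14)]
for h in np.arange(.2,.33,.01):
    N=P[abs(P[:,2]-h)<.005]
    if len(N):print(h.round(2),len(N),N.mean(0).round(4),np.ptp(N[:,1]).round(4))
print(P[:,2].min());shift([.523,-.0073,.32],1.276)
E
```

```text
106.19440205778304 85.12902214519944
0.25 2 [ 0.4696 -0.294   0.254 ] 0.01
0.26 18 [ 0.4719 -0.2914  0.2607] 0.0092
0.27 19 [ 0.4722 -0.2903  0.27  ] 0.0119
0.28 21 [ 0.4723 -0.2913  0.2802] 0.0108
0.29 22 [ 0.4719 -0.2913  0.2903] 0.0118
0.3 6 [ 0.475  -0.2913  0.2981] 0.0077
0.31 57 [ 0.4793 -0.2861  0.3097] 0.0315
0.32 63 [ 0.4795 -0.284   0.3205] 0.0283
0.25350873213472913
row [ 0.9716 -0.1116 -0.0052] -0.0002 tcp [ 0.4702 -0.2959  0.3179] rot [-3.1378e+00 -1.4000e-03  1.2756e+00]
```

View pics/s2.png

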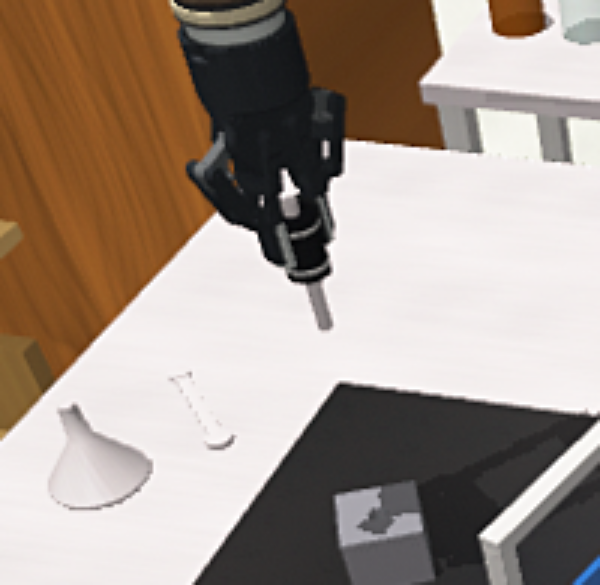

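The probe hangs upright in the gripper (snout tip in the crop at (325,325)), with its tip about 64.5 mm below the TCP. I carry it over at this height, which puts the tip about 93 mm above the frame.

Request:
jog_arm(rows=[[0.04, -0.005, 0, 0], [0.11, -0.01, 0, 0], [0.21, -0.024, 0, 0], [0.33, -0.038, 0, 0], [0.46, -0.053, 0, 0], [0.59, -0.068, 0, 0], [0.71, -0.082, 0, 0], [0.82, -0.094, 0, 0], [0.91, -0.105, 0, 0], [0.97, -0.11, 0, 0]])

```text
time: 17.35
tcp_pos: [0.5237, -0.0057, 0.319]
eef_rot: [-3.139, -0.001, 1.278]
wrist_force: [0.3, -0.2, -2.7]
opening: 0.0327
finger_force: 49.7
```

Request:
jog_arm(rows=[[0, 0, 0, 0], [0, 0, 0, 0], [0, 0, 0, 0], [0, 0, 0, 0]])

```text
time: 17.75
tcp_pos: [0.5241, -0.0095, 0.3198]
eef_rot: [-3.141, 0.0, 1.274]
wrist_force: [-0.7, -0.0, -1.4]
opening: 0.0322
finger_force: 49.7
```

```bash
cat > pr.py <<'E'
from h import *
f,z,K,T=grab("scene");C=cloud(z,K,T);s=read_state();t=s["tcp_pos"]
P=C[(z>0)&(np.hypot(C[...,0]-t[0],C[...,1]-t[1])<.02)&(C[...,2]<t[2]-.02)&(C[...,2]>.153)]
b=P[:,2].min();N=P[(P[:,2]>b+.003)&(P[:,2]<b+.045)]
v=T[:2,3]-t[:2];v/=np.hypot(*v);a=np.polyfit(N[:,2]-b,N[:,:2],1);print("snout surf mean",N.mean(0).round(4),"axis est",(N.mean(0)[:2]-v*.0047).round(4),"slope",a[0].round(3),"tip z",b.round(4),len(N))
M=C[(z>0)&(np.hypot(C[...,0]-.5232,C[...,1]+.0073)<.025)&(abs(C[...,2]-.150)<.003)]
if len(M):print("mouth in scene",cv2.minEnclosingCircle(M[:,:2].astype(np.float32)*1000),len(M),M[:,2].max())
print(s["finger_force"],np.abs(s["joint_velocities"]).max())
shift([.5232,-.0073,.2295],1.276)
E
python3 pr.py
```

```text
Traceback (most recent call last):
  File "pr.py", line 5, in <module>
    v=T[:2,3]-t[:2];v/=np.hypot(*v);a=np.polyfit(N[:,2]-b,N[:,:2],1);print("snout surf mean",N.mean(0).round(4),"axis est",(N.mean(0)[:2]-v*.0047).round(4),"slope",a[0].round(3),"tip z",b.round(4),len(N))
                                      ~~~~~~~~~~^^^^^^^^^^^^^^^^^^^^
TypeError: expected non-empty vector for x
```

```bash
sed -i 's/(C\[...,2\]>.153)/(C[...,2]>max(.156,t[2]-.075))/' pr.py; python3 pr.py
```

```text
snout surf mean [ 0.5266 -0.0057  0.2785] axis est [ 0.5222 -0.0073] slope [ 0.021 -0.   ] tip z 0.2558 85
mouth in scene ((522.15771484375, -5.173562049865723), 14.00065803527832) 59 0.15283198243470775
49.73679006099701 0.005197366596826868
row [ 0.0061 -0.0054  0.3017] -0.0012 tcp [ 0.5242 -0.0095  0.32  ] rot [-3.1415e+00  2.0000e-04  1.2742e+00]
```

Request:
jog_arm(rows=[[0.006, -0.004, 0.02, 0], [0.006, -0.004, 0.06, 0], [0.006, -0.004, 0.11, 0], [0.006, -0.004, 0.16, 0], [0.006, -0.004, 0.21, 0], [0.006, -0.004, 0.25, 0], [0.006, -0.004, 0.275, 0], [0.006, -0.004, 0.29, 0], [0.006, -0.004, 0.298, 0], [0.006, -0.004, 0.298, 0]])

```text
time: 18.85
tcp_pos: [0.5239, -0.0066, 0.2308]
eef_rot: [3.141, -0.0, 1.276]
wrist_force: [-0.3, 0.2, -0.7]
opening: 0.033
finger_force: 49.7
```

Request:
jog_arm(rows=[[0, 0, 0, 0], [0, 0, 0, 0], [0, 0, 0, 0], [0, 0, 0, 0], [0, 0, 0, 0]])

```text
time: 19.35
tcp_pos: [0.5238, -0.0066, 0.2309]
eef_rot: [3.141, -0.0, 1.276]
wrist_force: [1.1, -0.7, -0.5]
opening: 0.0331
finger_force: 49.7
```

```bash
python3 pr.py; python3 - <<'E'
from h import *
f,z,K,T=grab("scene");cv2.imwrite("pics/s3.png",cv2.resize(f[90:260,160:310],None,fx=3.5,fy=3.5)[...,::-1])
E
```

```text
snout surf mean [ 0.5262 -0.0027  0.1878] axis est [ 0.5218 -0.0042] slope [0.032 0.013] tip z 0.1642 68
mouth in scene ((523.1978759765625, -7.808704376220703), 15.594956398010254) 55 0.15292991929062538
49.738712310791016 0.002708420737484947
row [-0.0027 -0.0012  0.0043] -0.0003 tcp [ 0.5238 -0.0066  0.2308] rot [ 3.1414 -0.      1.2756]
```

View pics/s3.png

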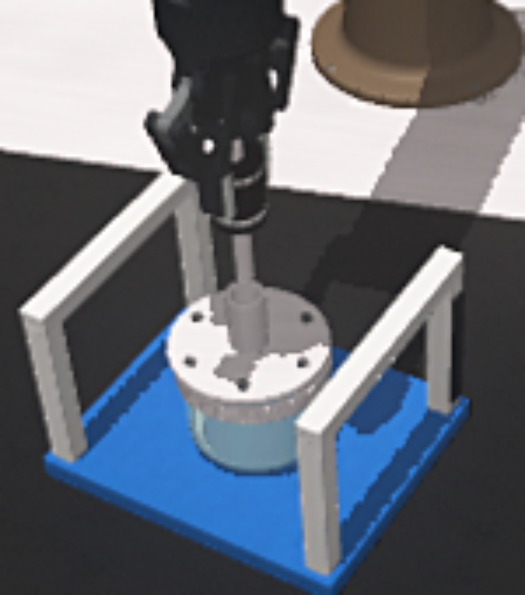

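The crop shows the probe upright above the neck, snout near x=244 and neck near x=249. I check that sideways offset by sub-pixel columns.

```bash
python3 - <<'E'
from h import *
f,z,K,T=grab("scene");C=cloud(z,K,T);W=np.linalg.inv(T)
def pj(p):
    q=K@(W@np.r_[p,1])[:3];return q[:2]/q[2]
c=np.array([.5232,-.0073])
near=(z>0)&(np.hypot(C[...,0]-c[0],C[...,1]-c[1])<.03)
for n,lo,hi in(("snout",.17,.205),("neck",.115,.145)):
    m=near&(C[...,2]>lo)&(C[...,2]<hi)
    for v in np.unique(np.where(m)[0])[::2]:
        u=np.where(m[v])[0]; zz=C[v,u,2].mean()
        print(n,v,(u.min(),u.max()),"mid",(u.min()+u.max())/2,"expected for axis",pj([*c,zz])[0].round(2))
f,z,K,T=grab("wrist");cv2.imwrite("pics/w3.png",f[...,::-1])
E
```

```text
snout 157 (np.int64(228), np.int64(231)) mid 229.5 expected for axis 227.25
snout 159 (np.int64(227), np.int64(231)) mid 229.0 expected for axis 227.36
snout 161 (np.int64(227), np.int64(231)) mid 229.0 expected for axis 227.59
snout 163 (np.int64(227), np.int64(231)) mid 229.0 expected for axis 227.74
snout 165 (np.int64(227), np.int64(232)) mid 229.5 expected for axis 227.98
snout 167 (np.int64(228), np.int64(232)) mid 230.0 expected for axis 228.12
snout 169 (np.int64(230), np.int64(231)) mid 230.5 expected for axis 228.27
neck 172 (np.int64(229), np.int64(229)) mid 229.0 expected for axis 229.09
neck 174 (np.int64(227), np.int64(233)) mid 230.0 expected for axis 229.22
neck 176 (np.int64(229), np.int64(229)) mid 229.0 expected for axis 229.35
neck 178 (np.int64(225), np.int64(235)) mid 230.0 expected for axis 229.16
neck 180 (np.int64(225), np.int64(236)) mid 230.5 expected for axis 229.26
neck 182 (np.int64(225), np.int64(236)) mid 230.5 expected for axis 229.46
neck 184 (np.int64(225), np.int64(236)) mid 230.5 expected for axis 229.63
neck 186 (np.int64(226), np.int64(235)) mid 230.5 expected for axis 229.77
neck 188 (np.int64(228), np.int64(234)) mid 231.0 expected for axis 229.91
```

View pics/w3.png

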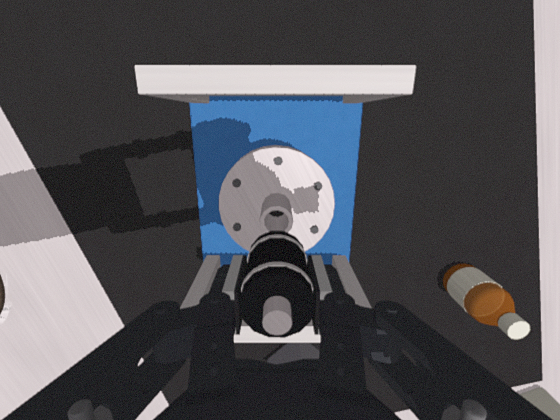

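The snout is about 0.75 px off the neck axis, roughly 2 mm. The tip is about 14 mm above the mouth, nothing is touching, and the arm is still. All of that is within tolerance, so I hand in.

```bash
python3 -c "
from rig import arm
print(arm.finish_job())"
```

```text
the job is handed in; nothing more can be done
None
```

I handed the job in: by my camera checks the lid is seated level and released, and the gripper holds the probe still and upright, tip about 14 mm above the neck opening and about 2 mm off its axis; no verdict was returned.

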